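# Steam the potatoes: load, shut, lock and start the steam cooker

## Robot

A 6-joint arm with a two-finger parallel gripper is mounted at the origin on a cart in front of the work surface, level with it; the furniture and walls round the work are solid. World frame = base frame: x ahead of the robot, y to its left, z up, the work surface at z = 0. Lengths are in mm, angles in rad, forces in N, time in s.
With the tool pointing down it reaches from about 275 to 825 mm from the base axis. Payload 5.2 kg.
Tool frame: the origin (TCP) lies between the finger pads; the fingertips stand 22 mm ahead of it and the grasp point (between the pads) lies 3 mm ahead of it; z points along the fingers, y is the line along which they close (so a half turn about z gives the same grasp; the last joint's range is limited). The gripper opens to 93 mm and grips with 3 to 60 N. Pads are 15 mm wide; open, the fingers measure 128 mm over their backs; the gripper's body (75 mm by 188 mm) begins 65 mm behind the grasp point.
Start: joints at [-1.396, 0.259, 1.535, -0, 1.348, -0.203], TCP at [202.903, -511.21, 240.653] pointing down, gripper open.
Joint ranges: [-3.14, 3.14], [-0.91, 2.08], [0.19, 2.58], [-1.22, 4.36], [0.22, 2.71], [-3.12, 3.12]. Speed limits (rad/s): [2.57, 2.57, 3.14, 3.14, 3.14, 3.14].

## Interface

Orientations are given as a 3x3 rotation matrix whose columns are the frame's x, y, z axes.
In Python, from station import manip gives the robot as it stands.
- The arm moves only by the tool servo_tool, never from a script. Its argument "steps" is one flat list of numbers, 4 for each row, row after row: the shift along the world's x, y, z as a fraction of full scale, then the turn about the world's z as a fraction of full scale. In form: [tx, ty, tz, twist, tx, ty, tz, twist, ...]. A call has 1 to 20 rows; each row shifts and turns the commanded pose from where the row before left it; what a row does not reach is not made up. Full scale, the value 1, is 100 mm for a shift and 0.15 rad for a turn. A row lasts 1/10 s, in which the tool goes at most 50 mm and 8.59 degrees, less where a joint would pass 70% of its speed; a pose out of reach is approached as far as the arm can. A call with a number of a shift or a turn outside -1 to 1 is refused whole. A call with a gripper value outside its range is refused whole. "fingers" is the closure, from -1 (fully open) to 1 (shut), set as the call begins (left out, the last holds). The fingers move at their own pace and stop on an object; the grip force is fixed at half the most. Time passes only in rows, so rows that do not move let the fingers close. It gives the time, the measured TCP pose, the force, the opening and the grip force at its end, in the units of the state.
- manip.state(): the state, without advancing time (a new reading comes with each control period).
- manip.grab_frame(name): name is "scene" or "top" or "wrist"; returns the picture (384x512x3 uint8, red, green, blue); there is no depth.
- manip.camera_info(name): a dict with "vertical_fov" (degrees; the focal length in pixels is half the picture's height over the tangent of half this angle, whatever the lens; pixels are square), "cx", "cy" (the principal point, pixels), "dist" ([k1, k2, p1, p2, k3] as OpenCV has them; the pictures are not rectified), "rvec" (rotation vector, rad) and "tvec" (3), from world to camera coordinates, as OpenCV has them. Camera axes: x right, y down, z forward; pixel columns grow to the right and rows downward; lengths in mm; the calibration is good to about 2 mm. A picture is of the moment at which its call begins: read the wrist's pose just before it. camera_info takes no time and is no camera call; for the wrist camera it gives the pose at the moment of the call.
- manip.finish_job(): hands the job in; it is judged then, once.
Trained networks look in the newest picture that a camera, given by its name, has taken for a name from the list of things; names that differ only in an ending like _2 or _b are one class to them, and where a whole thing is asked for, a point or a joint stands for the part that bears it (a point fixed in the world has none). Each returns a list of dicts, best first, with "p" (0 to 1); they miss things now and then, are a little off and sometimes report something else, mostly with a low value. They report only what shows in the picture. A call takes as long as a camera call.
- manip.find_in(camera, label): "point" ([x, y, z] in mm, in world coordinates, good to about 4 mm: the middle of the surface that is visible of it).
The state is a dict: "clock": time; "q": joint angles; "dq": joint speeds; "tau": joint torques, N m; "eef_pos": TCP position; "orientation": TCP orientation; "ft_force": force on the tool from outside, world axes, zero at the start; "ft_torque": the same for the moment, N m; "opening": opening from 0.0 (shut) to 1.0 (fully open); "grasp_force": force on a finger pad.
Only numpy, scipy, OpenCV 4.12 (cv2) and the standard library are available. Lean on these libraries where they do the work, as an engineer would, in place of code of your own. Each camera call takes 0.05 s, during which the arm holds its last target. There are 200 camera calls.

## Task

Put every red potato from the white dish into the well of the steam cooker, then swing the lid shut and turn the lid's lock knob clockwise until it clicks over into its locked position. With the lid locked, press the blue programme key, then the yellow timer key, then the green start key, one at a time and each fully down; never press the red cancel key, do not press start before the lid is locked, and leave the onions, pepper mill and spice jar where they are.

Things in the scene. Friction and masses are not known exactly. Their poses are not given: they have to be found in the camera images.
- steamer: electric steam cooker, fixed on the worktop: white box 260 x 380 x 118 mm with a black control deck on its right (-y) part and a steel-lined well on its left part. Origin under its centre; x points to its back, y to its left, z up; at yaw 0 its front faces the robot
- well (a point): centre of the flat perforated floor of the cooker's well, axes as the cooker's. The well is 186 mm in x by 230 mm in y inside, its floor 40 mm over the worktop, its walls rise 78 mm above the floor to the rim
- lid_hinge (a point): middle of the lid's hinge line on the cooker's back rim, 122 mm over the worktop, 113 mm behind (+x) the well's centre; the hinge line runs along the cooker's y; axes as the cooker's. A fixed wall shelf, its front edge at world x = 0.665 and underside 482 mm over the worktop, hangs behind: tilt the tool with the wrist towards the robot to reach behind the open lid
- lid (a joint): lid angle in rad: 0 = shut, 1.46 to 1.58 at the start = standing upright at the back (stop at 1.70). The lid is a plate 215 mm long from the hinge, 252 mm wide, 19 mm thick (outer face), 0.4 kg. The hinge is damped and stiff: the lid stays where it is near upright; swung forward below about 1.2 rad it sinks shut by itself in 2 to 4 s
- lock_knob (a joint): angle of the lid's lock knob in rad, growing clockwise seen from above with the lid shut: 0 = unlocked, 1.40 = locked (both are stops). A spring detent lies between: up to 0.7 rad it pushes the knob back to 0 with at most about 0.15 N m; past 0.7 rad the knob clicks over and is driven on to 1.40 by itself when let go
- knob_grip (a point): on the knob's axis, over the lid's middle. The black grip bar is 58 mm long (point x), 18 mm thick (y) and 32 mm high; this point is 14 mm below its top, 24 mm over the lid's collar. With the lid shut it is straight above the well's centre, 168 mm over the worktop. At joint 0 the bar runs along the cooker's x
- key_program (a joint): travel of the blue steam programme key, the deck's front (nearest the robot) left key, in m: 0 = up, 0.006 = fully down; springs back, takes 1.5 N to start and 5 N fully down; counts as pressed beyond 0.0042
- key_program_top (a point): centre of the top of the blue key, a round cap 28 mm across in a black ring; pressed straight down. The caps' tops stand 15 mm over the deck; neighbouring keys are 50 mm apart
- key_timer (a joint): travel of the yellow timer key, the front right one, in m: 0 = up, 0.006 = fully down; springs back, takes 1.5 N to start and 5 N fully down; counts as pressed beyond 0.0042
- key_timer_top (a point): centre of the top of the yellow key, a round cap 28 mm across in a black ring; pressed straight down. The caps' tops stand 15 mm over the deck; neighbouring keys are 50 mm apart
- key_start (a joint): travel of the green start key, the rear left one, in m: 0 = up, 0.006 = fully down; springs back, takes 1.5 N to start and 5 N fully down; counts as pressed beyond 0.0042
- key_start_top (a point): centre of the top of the green key, a round cap 28 mm across in a black ring; pressed straight down. The caps' tops stand 15 mm over the deck; neighbouring keys are 50 mm apart
- key_cancel (a joint): travel of the red cancel key, the rear right one; must not be pressed, in m: 0 = up, 0.006 = fully down; springs back, takes 1.5 N to start and 5 N fully down; counts as pressed beyond 0.0042
- potato_a_mid (a point): centre of a red-skinned potato, nearly round, about 63 x 70 x 60 mm, 0.16 kg, in the white dish at the start; absent (None) in some runs
- potato_b_mid (a point): centre of a red-skinned potato, nearly round, about 54 x 58 x 54 mm, 0.16 kg, in the white dish at the start; absent (None) in some runs
- potato_c_mid (a point): centre of a red-skinned potato, nearly round, about 52 x 53 x 46 mm, 0.16 kg, in the white dish at the start; absent (None) in some runs
- potato_d_mid (a point): centre of a red-skinned potato, nearly round, about 54 x 58 x 54 mm, 0.16 kg, in the white dish at the start; absent (None) in some runs
- dish: shallow round white stoneware dish, fixed, 308 mm across and 91 mm high; origin under its centre; flat floor inside 44 mm over the worktop, inner wall 120 to 130 mm from the centre rising to 91 mm
- onion_big: brown onion 68 x 70 x 68 mm on the small dark wooden plate to the right of the cooker; stays there. Origin at its underside
- onion_mid: brown onion 66 x 70 x 66 mm on the same plate; stays there. Origin at its underside
- mill: beech pepper mill 55 x 55 x 173 mm, standing behind the wooden plate on the right; to be left standing. Origin under its centre
- spice_a: spice jar with a red cap, 45 x 45 x 106 mm, standing behind the wooden plate on the right; to be left standing. Origin under its centre

How it is judged:
By the outcome, as a careful person would: the job done as asked, in the order asked, and still so for the second after the job is handed in, with the robot touching nothing.
Of potato_a, potato_b, potato_c, potato_d only 3 to 4 are there at a start; the rules pass over those that are not, and their reading is None.
At some moment in a run one of potato_a, potato_b, potato_c, potato_d may be knocked a few centimetres aside while the robot is not near it.
Once in a run the grip may slacken for a moment while it holds something.
It also fails if it takes over 200 s, if anything falls off the work surface, if the arm or the gripper's body presses on something with over 40 N, if the wrist force passes 120 N, or if a joint passes its speed limit or range.

## Working session

There is one attempt and no reset: what is moved stays moved. The work goes in short steps, Python scripts to look and compute and a tool call to move; the robot and the scene stay as the last step left them, time stands still between calls to the robot, and variables do not carry over. Pictures are saved under pics/ and viewed, at most 14 in all, crops included, and the job is handed in when it is done.

Besides the shell and the picture viewer there is one more tool, called after "Emit:" by a JSON object that holds its "fn" and its "kwargs", one argument or row to a line. servo_tool: Moves the arm, as the interface text tells. Shift numbers are shares of 100 mm and turn numbers shares of 0.15 rad, none past 1 either way. Its arguments: {"type":"object","properties":{"steps":{"type":"array"},"fingers":{"type":"number"}},"required":["steps"]}

```bash
mkdir -p pics; cat > h.py <<'E'
from station import manip
import numpy as np, cv2
def snap(c,fn=None):
    im=manip.grab_frame(c)
    if fn: cv2.imwrite('pics/'+fn,im[:,:,::-1])
    return im
def find(c,l,n=6):
    for d in manip.find_in(c,l)[:n]: print(c,l,np.round(d['point']),round(d['p'],2))
def st():
    s=manip.state(); print(round(s['clock'],2),np.round(s['eef_pos'],1),np.round(s['orientation'],3).tolist(),'F',np.round(s['ft_force'],1),'open',round(s['opening'],3),'g',s['grasp_force'],'q',np.round(s['q'],2))
E
python3 - <<'E'
from h import *
st()
for c in ('scene','top'): snap(c,c+'0.png'); 
for c in ('top','scene'):
    for l in ('potato_a_mid','dish','steamer','lid','lock_knob','key_program_top','key_timer_top','key_start_top','key_cancel'): find(c,l)
E
```

```text
0.0 [ 202.8 -510.7  239.8] [[0.93, 0.369, -0.0], [0.369, -0.93, 0.002], [0.0, -0.002, -1.0]] F [-0.2  0.4 -0.1] open 0.999 g 0.0 q [-1.4   0.26  1.54  0.    1.35 -0.2 ]
top potato_a_mid [434. 338.  96.] 0.67
top dish [505. 391.  48.] 0.96
top steamer [451. -55. 117.] 0.79
top lid [545.  -1. 306.] 0.84
top lock_knob [592.  -1. 270.] 0.38
top key_program_top [ 492. -485.   75.] 0.74
top key_program_top [436. 340.  97.] 0.69
top key_program_top [ 429. -165.  130.] 0.53
top key_start_top [ 489. -489.   78.] 0.38
top key_cancel [ 477. -213.  136.] 0.43
scene potato_a_mid [421. 352.  89.] 0.68
scene dish [504. 386.  46.] 0.6
scene steamer [530.  30. 119.] 0.85
scene lid [545.  12. 246.] 0.82
scene key_start_top [ 487. -479.   71.] 0.41
```

View pics/top0.png

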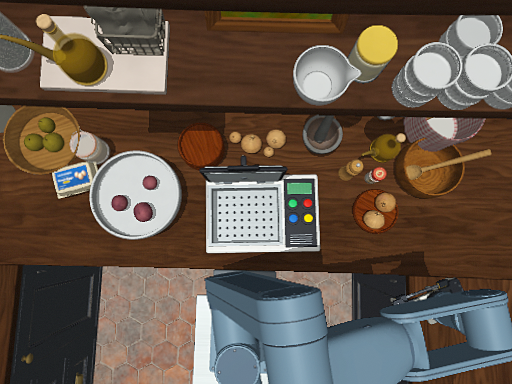

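View pics/scene0.png

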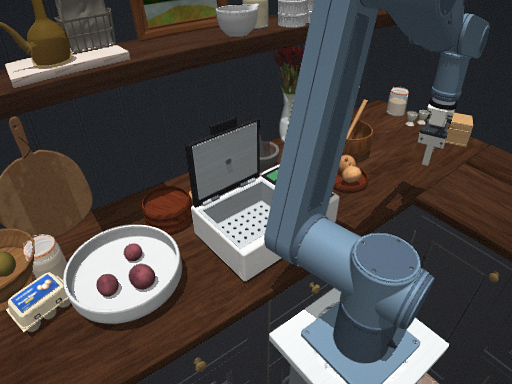

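The top view shows three potatoes at about (150,183), (120,203) and (143,212). The keys are at green (293,203), red (308,203), blue (293,218) and yellow (308,218). The lid stands upright around (243,173).

```bash
cat >> h.py <<'E'
def ray(c,uv,z,info=None):
    i=info or manip.camera_info(c); f=192/np.tan(np.radians(i['vertical_fov'])/2)
    K=np.array([[f,0,i['cx']],[0,f,i['cy']],[0,0,1]])
    p=cv2.undistortPoints(np.array([[uv]],float),K,np.array(i['dist'],float))[0,0]
    R=cv2.Rodrigues(np.array(i['rvec'],float))[0]; t=np.array(i['tvec'],float).ravel()
    o=-R.T@t; d=R.T@np.array([p[0],p[1],1]); return o+d*(z-o[2])/d[2]
def blobs(im,lo,hi,amin=15):
    h=cv2.cvtColor(im,cv2.COLOR_RGB2HSV); m=cv2.inRange(h,np.array(lo),np.array(hi))
    n,_,s,c=cv2.connectedComponentsWithStats(m); return [(c[k],s[k]) for k in range(1,n) if s[k][4]>=amin]
def potatoes(c,im,z=71):
    h=cv2.cvtColor(im,cv2.COLOR_RGB2HSV)
    m=((h[...,0]>165)|(h[...,0]<4))&(h[...,1]>70)&(h[...,2]>30)&(h[...,2]<150)
    m=cv2.morphologyEx(m.astype(np.uint8),cv2.MORPH_OPEN,np.ones((3,3)))
    n,_,s,cc=cv2.connectedComponentsWithStats(m)
    for k in range(1,n):
        if s[k][4]>40: print('pot',c,np.round(cc[k],1),s[k][2:],np.round(ray(c,cc[k],z)[:2]))
E
python3 - <<'E'
from h import *
im=snap('top'); potatoes('top',im)
im2=im
for n,lo,hi in (('green',(55,120,60),(75,255,255)),('blue',(100,120,60),(125,255,255)),('yel',(22,150,120),(32,255,255)),('red',(0,200,150),(6,255,255))):
    for c,s in blobs(im,lo,hi,10):
        if 285<c[0]<320 and 180<c[1]<225: print(n,np.round(c,1),s[4],np.round(ray('top',c,133),1))
for uv in ((206,251),(319,250),(319,176),(205,186)): print('corner',np.round(ray('top',uv,118)[:2]))
# red lower
E
```

```text
pot top [149.8 182.1] [ 14  13 115] [540. 330.]
pot top [119.  202.7] [ 15  16 194] [465. 432.]
pot top [142.9 211.5] [ 19  19 247] [437. 348.]
green [302.  185.7] 86 [ 534.7 -194.4  133. ]
green [292.2 203. ] 62 [ 475.5 -162.6  133. ]
blue [292.9 218. ] 65 [ 425.8 -165.8  133. ]
yel [308.  217.6] 62 [ 428.7 -215.6  133. ]
red [307.5 202.5] 46 [ 478.6 -213.3  133. ]
corner [309. 119.]
corner [ 324. -255.]
corner [ 571. -253.]
corner [526. 131.]
```

```bash
python3 - <<'E'
from h import *
im=snap('top'); cv2.imwrite('pics/topcrop.png',cv2.resize(im[160:260,190:330,::-1],None,fx=5,fy=5,interpolation=cv2.INTER_CUBIC))
E
```

```text
(no output)
```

View pics/topcrop.png

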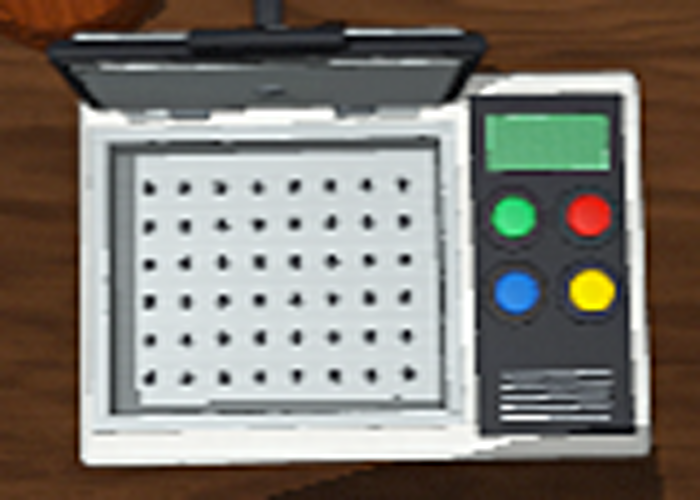

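Emit:
{"fn": "servo_tool", "kwargs": {
  "steps": [0.12,0.43,0,0,0.12,0.43,0,0,0.12,0.43,0,0,0.12,0.43,0,0,0.12,0.43,0,0,0.12,0.43,0,0,0.12,0.43,0,0,0.12,0.43,0,0,0.12,0.43,0,0,0.12,0.43,0,0,0.12,0.43,0,0,0.12,0.43,0,0,0.12,0.43,0,0,0.12,0.43,0,0,0.12,0.43,0,0,0.12,0.43,0,0,0.12,0.43,0,0,0.12,0.43,0,0,0.09,0.43,0,0,0.09,0.43,0,0],
  "fingers": -1
}}

```text
clock: 3.1
eef_pos: [437.0, 350.8, 240.6]
orientation: [[0.929, 0.369, 0.0], [0.369, -0.929, -0.0], [0.0, 0.0, -1.0]]
ft_force: [0.9, -0.3, 0.2]
opening: 0.997
grasp_force: 0.0
```

```bash
python3 - <<'E'
from h import *
st(); im=snap('wrist','w1.png'); find('wrist','potato_a_mid'); potatoes('wrist',im)
potatoes('top',snap('top'))
print('well',ray('top',(245.4,216.2),40))
E
```

```text
3.1 [437.  350.8 240.6] [[0.929, 0.369, 0.0], [0.369, -0.929, -0.0], [0.0, 0.0, -1.0]] F [ 0.9 -0.3  0.2] open 0.997 g 0.0 q [ 0.48  0.28  1.51 -0.    1.35  1.67]
wrist potato_a_mid [441. 350.  99.] 0.57
pot wrist [310.9  94. ] [  49   51 2017] [543. 337.]
pot wrist [193.8 126.8] [  53   54 2284] [468. 436.]
pot wrist [258.9 181.9] [  57   63 2835] [439. 351.]
pot top [152.4 181.4] [10 13 69] [543. 321.]
pot top [143.6 215. ] [ 19  13 169] [425. 345.]
well [432.01523579  -7.23281206  40.        ]
```

View pics/w1.png

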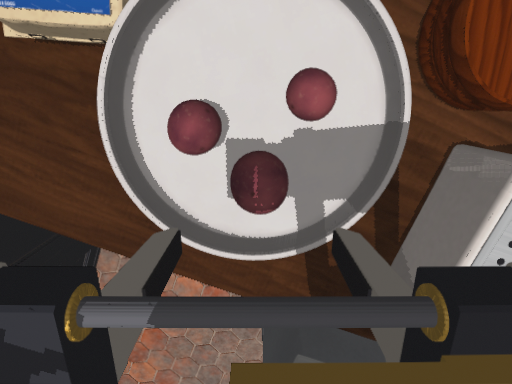

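The wrist view shows the three potatoes at (311,94), (194,127) and (259,182). The nearest one is right under the tool.

Emit:
{"fn": "servo_tool", "kwargs": {
  "steps": [0.02,0,-0.4,0,0,0,-0.4,0,0,0,-0.4,0,0,0,-0.3,0,0,0,-0.15,0,0,0,0,0]
}}

```text
clock: 3.85
eef_pos: [437.1, 346.5, 73.5]
orientation: [[0.93, 0.368, -0.005], [0.368, -0.93, -0.003], [-0.006, 0.001, -1.0]]
ft_force: [-0.8, -0.4, 0.3]
opening: 1.002
grasp_force: 0.0
```

Emit:
{"fn": "servo_tool", "kwargs": {
  "steps": [0,0,0,0,0,0,0,0,0,0,0,0,0,0,0,0,0,0,0,0,0,0,0,0,0,0,0,0],
  "fingers": 1
}}

```text
clock: 4.55
eef_pos: [439.4, 349.0, 76.5]
orientation: [[0.929, 0.369, 0.001], [0.369, -0.929, 0.0], [0.001, 0.0, -1.0]]
ft_force: [-0.3, -1.3, 5.5]
opening: 0.659
grasp_force: 30.0
```

Emit:
{"fn": "servo_tool", "kwargs": {
  "steps": [0,0,0.3,0,0,0,0.4,0,0,0,0.4,0,0,-0.2,0.3,0,0.05,-0.4,0,0,0.05,-0.4,0,0,0.05,-0.4,0,0,0.05,-0.4,0,0,0.05,-0.4,0,0,0.05,-0.4,0,0,0.05,-0.4,0,0,0,-0.24,0,0,0,0,0,0]
}}

```text
clock: 5.85
eef_pos: [473.8, 22.1, 215.2]
orientation: [[0.931, 0.365, -0.001], [0.365, -0.931, -0.001], [-0.001, 0.0, -1.0]]
ft_force: [0.2, 0.8, -1.1]
opening: 0.66
grasp_force: 30.0
```

```bash
python3 - <<'E'
from h import *
st(); im=snap('wrist','w2.png')
E
```

```text
5.85 [473.8  22.1 215.2] [[0.931, 0.365, -0.001], [0.365, -0.931, -0.001], [-0.001, 0.0, -1.0]] F [ 0.2  0.8 -1.1] open 0.66 g 29.99925860669464 q [-0.19  0.14  1.75 -0.    1.25  1.01]
```

View pics/w2.png

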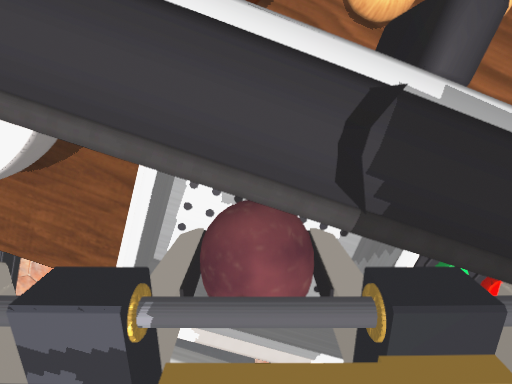

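Potato held at (257,255), with the lid edge close ahead. I'll rotate parallel to the lid and back off before lowering.

Emit:
{"fn": "servo_tool", "kwargs": {
  "steps": [-0.1,0.05,0,-0.8,-0.05,0.05,0,-0.8,0,0,0,-0.7,0,0,-0.4,0,0,0,-0.4,0,0,0,-0.4,0,0,0,-0.19,0,0,0,0,0,0,0,0,0]
}}

```text
clock: 6.8
eef_pos: [458.9, 35.7, 76.9]
orientation: [[0.999, 0.034, -0.001], [0.034, -0.999, 0.0], [-0.001, -0.0, -1.0]]
ft_force: [0.6, 0.7, -0.8]
opening: 0.661
grasp_force: 30.0
```

Emit:
{"fn": "servo_tool", "kwargs": {
  "steps": [0,0,0,0,0,0,0,0,0,0,0,0,0,0,0,0,0,0,0.3,0,0,0,0.4,0,0,0,0.4,0,0,0,0.4,0],
  "fingers": -1
}}

```text
clock: 7.6
eef_pos: [458.6, 34.8, 228.5]
orientation: [[0.999, 0.033, 0.0], [0.033, -0.999, 0.0], [0.0, -0.0, -1.0]]
ft_force: [1.5, 0.6, -1.0]
opening: 1.003
grasp_force: 0.0
```

Emit:
{"fn": "servo_tool", "kwargs": {
  "steps": [0,0.4,0,-0.9,0,0.4,0,-0.9,0,0.4,0,-0.9,0,0.4,0,0,0,0.4,0,0,0.05,0.4,0,0,0.05,0.4,0,0,0,0.4,0,0,0,0.4,0,0,0,0.4,0,0,0,0,0,0]
}}

```text
clock: 8.7
eef_pos: [468.1, 437.7, 226.2]
orientation: [[0.935, -0.356, -0.0], [-0.356, -0.935, 0.002], [-0.001, -0.002, -1.0]]
ft_force: [1.1, 0.6, -0.3]
opening: 0.998
grasp_force: 0.0
```

```bash
python3 - <<'E'
from h import *
st(); im=snap('wrist','w3.png'); find('wrist','potato_b_mid'); potatoes('wrist',im)
potatoes('top',snap('top','t3.png'))
E
```

```text
8.7 [468.1 437.7 226.2] [[0.935, -0.356, -0.0], [-0.356, -0.935, 0.002], [-0.001, -0.002, -1.0]] F [ 1.1  0.6 -0.3] open 0.998 g 0.0 q [0.58 0.43 1.32 0.   1.39 2.51]
wrist potato_b_mid [473. 426.  95.] 0.73
wrist potato_b_mid [504. 374.  41.] 0.71
pot wrist [332.7  76. ] [  54   57 2415] [543. 329.]
pot wrist [262.5 183.3] [  51   54 2143] [468. 428.]
pot top [149.5 182.3] [ 14  14 155] [540. 331.]
pot top [123.8 204.2] [ 6 11 45] [460. 415.]
pot top [233.5 207.6] [ 16  19 214] [459.  35.]
```

Emit:
{"fn": "servo_tool", "kwargs": {
  "steps": [0,-0.04,-0.4,0,0,0,-0.4,0,0,0,-0.4,0,0,0,-0.25,0,0,0,-0.1,0,0,0,0,0]
}}

```text
clock: 9.45
eef_pos: [468.7, 427.8, 70.7]
orientation: [[0.933, -0.361, -0.002], [-0.361, -0.933, -0.002], [-0.001, 0.002, -1.0]]
ft_force: [0.4, 1.0, -0.0]
opening: 1.003
grasp_force: 0.0
```

Emit:
{"fn": "servo_tool", "kwargs": {
  "steps": [0,0,0,0,0,0,0,0,0,0,0,0,0,0,0,0,0,0,0,0,0,0,0,0,0,0,0,0],
  "fingers": 1
}}

```text
clock: 10.15
eef_pos: [469.2, 429.9, 72.2]
orientation: [[0.933, -0.359, 0.001], [-0.359, -0.933, 0.001], [0.001, -0.001, -1.0]]
ft_force: [0.3, 0.9, 2.7]
opening: 0.568
grasp_force: 30.0
```

Emit:
{"fn": "servo_tool", "kwargs": {
  "steps": [0,0,0.3,0,0,0,0.4,0,0,0,0.4,0,0,-0.1,0.4,0,-0.05,-0.4,0,0.8,-0.05,-0.4,0,0.8,-0.1,-0.4,0,0.8,-0.1,-0.4,0,0,-0.1,-0.4,0,0,-0.1,-0.4,0,0,-0.1,-0.4,0,0,-0.1,-0.4,0,0,-0.05,-0.4,0,0,-0.04,-0.4,0,0,0,-0.4,0,0,0,0,0,0]
}}

```text
clock: 11.75
eef_pos: [389.8, -24.7, 221.5]
orientation: [[1.0, -0.014, -0.0], [-0.014, -1.0, -0.002], [-0.0, 0.002, -1.0]]
ft_force: [-0.4, 0.8, -1.5]
opening: 0.565
grasp_force: 30.0
```

Emit:
{"fn": "servo_tool", "kwargs": {
  "steps": [0,0,-0.4,0,0,0,-0.4,0,0,0,-0.4,0,0,0,-0.3,0,0,0,0,0,0,0,0,0]
}}

```text
clock: 12.35
eef_pos: [389.7, -20.0, 71.8]
orientation: [[1.0, -0.007, -0.002], [-0.007, -1.0, 0.001], [-0.002, -0.001, -1.0]]
ft_force: [0.2, 0.8, -0.8]
opening: 0.567
grasp_force: 30.0
```

Emit:
{"fn": "servo_tool", "kwargs": {
  "steps": [0,0,0,0,0,0,0,0,0,0,0,0,0,0,0,0,0,0,0.3,0,0,0,0.4,0,0,0,0.4,0,0,0,0.4,0],
  "fingers": -1
}}

```text
clock: 13.15
eef_pos: [389.6, -20.4, 223.6]
orientation: [[1.0, -0.008, 0.001], [-0.008, -1.0, -0.0], [0.001, 0.0, -1.0]]
ft_force: [0.2, -0.2, -0.2]
opening: 1.003
grasp_force: 0.0
```

Emit:
{"fn": "servo_tool", "kwargs": {
  "steps": [0,0.39,0,-0.9,0,0.39,0,-0.9,0.2,0.39,0,-0.9,0.2,0.39,0,-0.8,0.2,0.39,0,0,0.2,0.39,0,0,0.25,0.39,0,0,0.25,0.39,0,0,0.2,0.39,0,0,0,0,0,0,0,0,0,0],
  "fingers": -0.8
}}

```text
clock: 14.25
eef_pos: [538.3, 322.3, 220.9]
orientation: [[0.877, -0.481, -0.001], [-0.481, -0.877, -0.001], [-0.001, 0.001, -1.0]]
ft_force: [0.3, -0.9, -0.1]
opening: 0.899
grasp_force: 0.0
```

```bash
python3 - <<'E'
from h import *
st(); im=snap('wrist','w4.png'); find('wrist','potato_b_mid'); potatoes('wrist',im,68)
potatoes('top',snap('top','t4.png'))
E
```

```text
14.25 [538.3 322.3 220.9] [[0.877, -0.481, -0.001], [-0.481, -0.877, -0.001], [-0.001, 0.001, -1.0]] F [ 0.3 -0.9 -0.1] open 0.899 g 0.0 q [ 0.36  0.41  1.37 -0.    1.37  2.44]
pot wrist [246.4 186.2] [  48   48 1776] [543. 331.]
pot top [233.6 207.5] [ 16  19 209] [459.  34.]
pot top [248.7 228.4] [ 15  16 175] [389. -20.]
```

View pics/t4.png

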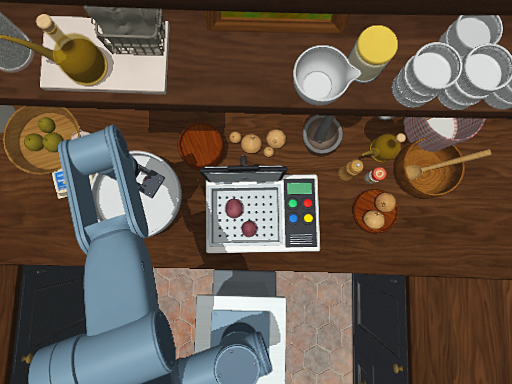

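Two potatoes sit in the well at (234,207) and (249,229). The third is under the gripper.

Emit:
{"fn": "servo_tool", "kwargs": {
  "steps": [0.01,0,-0.4,0,0,0,-0.4,0,0,0,-0.4,0,0,0,-0.22,0,0,0,-0.1,0,0,0,0,0]
}}

```text
clock: 15.0
eef_pos: [539.1, 320.7, 69.1]
orientation: [[0.875, -0.484, -0.002], [-0.484, -0.875, -0.001], [-0.001, 0.002, -1.0]]
ft_force: [0.2, -0.3, 0.6]
opening: 0.901
grasp_force: 0.0
```

Emit:
{"fn": "servo_tool", "kwargs": {
  "steps": [0,0,0,0,0,0,0,0,0,0,0,0,0,0,0,0,0,0,0,0,0,0,0,0,0,0,0,0],
  "fingers": 1
}}

```text
clock: 15.7
eef_pos: [540.6, 322.6, 70.9]
orientation: [[0.876, -0.483, 0.002], [-0.483, -0.876, 0.001], [0.002, -0.002, -1.0]]
ft_force: [0.5, 2.1, 6.0]
opening: 0.531
grasp_force: 30.0
```

Emit:
{"fn": "servo_tool", "kwargs": {
  "steps": [0,0,0.3,0,0,0,0.4,0,0,0,0.4,0,0,-0.05,0.4,0,-0.15,-0.36,0,0.8,-0.15,-0.36,0,0.8,-0.15,-0.36,0,0.8,-0.15,-0.36,0,0.8,-0.15,-0.36,0,0,-0.11,-0.36,0,0,0,-0.36,0,0,0,-0.36,0,0,0,-0.36,0,0,0,-0.36,0,0,0,-0.16,0,0,0,0,0,0,0,0,0,0]
}}

```text
clock: 17.4
eef_pos: [453.0, -58.9, 219.1]
orientation: [[1.0, -0.025, -0.002], [-0.025, -1.0, 0.001], [-0.002, -0.001, -1.0]]
ft_force: [-0.3, 1.5, -1.9]
opening: 0.532
grasp_force: 30.0
```

Emit:
{"fn": "servo_tool", "kwargs": {
  "steps": [0,0,-0.4,0,0,0,-0.4,0,0,0,-0.4,0,0,0,-0.3,0,0,0,0,0,0,0,0,0]
}}

```text
clock: 18.0
eef_pos: [453.5, -58.1, 69.9]
orientation: [[1.0, -0.022, -0.001], [-0.022, -1.0, 0.001], [-0.001, -0.001, -1.0]]
ft_force: [0.8, -0.3, -1.6]
opening: 0.532
grasp_force: 29.9
```

Emit:
{"fn": "servo_tool", "kwargs": {
  "steps": [0,0,0,0,0,0,0,0,0,0,0,0,0,0,0,0,0,0,0.3,0,0,0,0.4,0,0,0,0.4,0,0,0,0.4,0,-0.2,-0.3,0.4,0.9,-0.3,-0.4,0.4,0.9,-0.3,-0.4,0.4,0.9,-0.1,-0.4,0.4,0.9,0,-0.4,0,0.9,0,-0.4,0,0.9,0,0,0,0.9],
  "fingers": -0.5
}}

```text
clock: 19.5
eef_pos: [381.0, -266.4, 351.8]
orientation: [[0.612, 0.791, -0.0], [0.791, -0.612, -0.002], [-0.002, 0.001, -1.0]]
ft_force: [-0.3, 0.7, -0.2]
opening: 0.751
grasp_force: 0.0
```

```bash
python3 - <<'E'
from h import *
st(); im=snap('scene'); 
a=cv2.resize(im[60:290,130:310,::-1],None,fx=2.6,fy=2.6,interpolation=cv2.INTER_CUBIC)
im=snap('top');potatoes('top',im)
b=cv2.resize(im[145:260,70:330,::-1],None,fx=2.0,fy=2.0,interpolation=cv2.INTER_CUBIC)
c=np.zeros((600,800,3),np.uint8); c[:a.shape[0]-0,:a.shape[1]]=a[:600]; c=c[:600]; cv2.imwrite('pics/s5.png',c); cv2.imwrite('pics/t5.png',b)
find('top','lid');find('scene','lid');find('scene','lid_hinge')
E
```

```text
19.5 [ 381.  -266.4  351.8] [[0.612, 0.791, -0.0], [0.791, -0.612, -0.002], [-0.002, 0.001, -1.0]] F [-0.3  0.7 -0.2] open 0.751 g 0.0 q [-0.85  0.05  1.52 -0.    1.57 -0.19]
pot top [233.5 207.7] [ 16  19 220] [459.  35.]
pot top [259.  210.5] [ 12  14 104] [451. -54.]
pot top [248.7 228.4] [ 15  16 178] [389. -20.]
top lid [546.  -2. 306.] 0.87
scene lid [542.  29. 246.] 0.9
scene lid_hinge [530.  32. 123.] 0.75
```

View pics/s5.png

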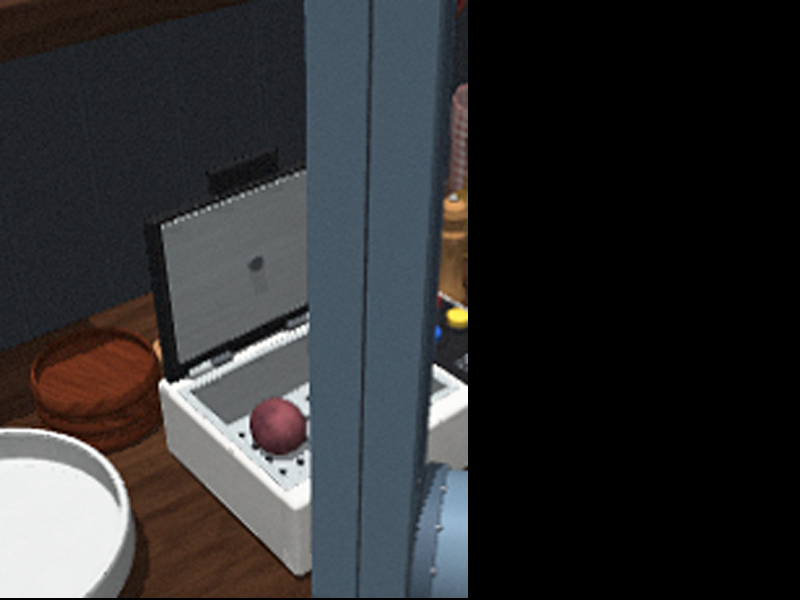

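View pics/t5.png

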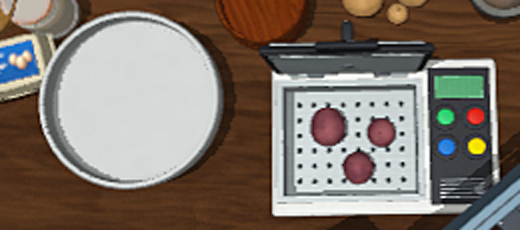

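The wells hold all three potatoes and the dish is empty. The lid has a dark tab on its top edge, at about (223,120) in the scene view and (243,168) in the top view. I'll triangulate it.

```bash
python3 - <<'E'
from h import *
def line(c,uv): a=ray(c,uv,100);b=ray(c,uv,400);return a,(b-a)/np.linalg.norm(b-a)
def tri(u1,u2):
    a,d=line('scene',u1);b,e=line('top',u2); M=np.stack([d,-e],1); s=np.linalg.lstsq(M,b-a,rcond=None)[0]
    p=a+s[0]*d;q=b+s[1]*e; return np.round((p+q)/2,1),round(np.linalg.norm(p-q),1)
sc=lambda x,y:(x/2.6+130,y/2.6+60)
tc=lambda x,y:(x/5+190,y/5+160)
print('tab L top',tri(sc(208,173),tc(190,32)),'tab R top',tri(sc(276,150),tc(343,28)))
print('lid topL front',tri(sc(162,222),tc(70,58)),'outerL',tri(sc(147,218),tc(50,42)))
print('hinge-ish left bottom',tri(sc(175,362),tc(100,108)))
for uv in (tc(190,32),tc(343,28),tc(190,55),tc(343,50)):
    print([np.round(ray('top',uv,z)[:2]).tolist() for z in (320,340,360)])
E
```

```text
tab L top (array([553. ,  40.8, 354.7]), np.float64(0.0)) tab R top (array([556.8, -45.6, 353.7]), np.float64(3.6))
lid topL front (array([540. , 108.5, 326.4]), np.float64(4.3)) outerL (array([548.3, 120. , 331.5]), np.float64(3.2))
hinge-ish left bottom (array([537.9, 112.4, 149.2]), np.float64(2.1))
[[559.0, 43.0], [556.0, 42.0], [552.0, 40.0]]
[[564.0, -45.0], [560.0, -44.0], [557.0, -44.0]]
[[546.0, 43.0], [543.0, 41.0], [539.0, 40.0]]
[[551.0, -45.0], [548.0, -45.0], [544.0, -44.0]]
```

Emit:
{"fn": "servo_tool", "kwargs": {
  "steps": [0,0,0.3,0.9,0,0,0.25,0.9,0,0.3,0,0.9,0,0.35,0,0.9,0.2,0.35,0,0.9,0.2,0.35,0,0.3,0.25,0.35,0,0,0.3,0.35,0,0,0.3,0.35,0,0,0.2,0.2,0,0,0,0,0,0,0,0,0,0],
  "fingers": -1
}}

```text
clock: 20.95
eef_pos: [526.1, -1.0, 406.6]
orientation: [[-0.062, 0.998, -0.001], [0.998, 0.062, -0.0], [-0.0, -0.001, -1.0]]
ft_force: [-0.8, -0.4, 0.2]
opening: 0.998
grasp_force: 0.0
```

```bash
python3 - <<'E'
from h import *
st(); im=snap('scene','s6.png'); 
cv2.imwrite('pics/s6.png',cv2.resize(im[0:230,130:400,::-1],None,fx=2.6,fy=2.6,interpolation=cv2.INTER_CUBIC))
E
```

```text
20.95 [526.1  -1.  406.6] [[-0.062, 0.998, -0.001], [0.998, 0.062, -0.0], [-0.0, -0.001, -1.0]] F [-0.8 -0.4  0.2] open 0.998 g 0.0 q [-0.21  0.16  1.27 -0.    1.72 -0.28]
```

View pics/s6.png

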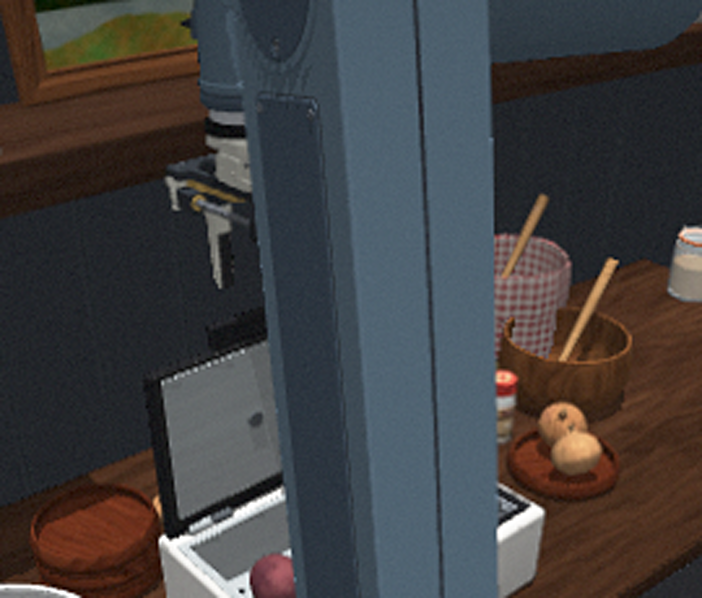

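The visible (rear) finger is above and behind the lid tab, so I can lower it behind the lid.

Emit:
{"fn": "servo_tool", "kwargs": {
  "steps": [0.12,0,0,0,0,0,-0.2,0,0,0,-0.2,0,0,0,-0.2,0,0,0,-0.15,0,0,0,0,0,0,0,0,0]
}}

```text
clock: 21.7
eef_pos: [538.7, -2.9, 332.3]
orientation: [[-0.059, 0.998, 0.0], [0.998, 0.059, -0.0], [-0.0, 0.0, -1.0]]
ft_force: [-0.1, -0.0, 0.3]
opening: 1.001
grasp_force: 0.0
```

Emit:
{"fn": "servo_tool", "kwargs": {
  "steps": [-0.1,0,0,0,-0.1,0,0,0,-0.1,0,0,0,-0.1,0,0,0,-0.1,0,0,0,-0.1,0,0,0,-0.1,0,0,0]
}}

```text
clock: 22.4
eef_pos: [467.4, -1.9, 331.6]
orientation: [[-0.06, 0.998, -0.0], [0.998, 0.06, 0.0], [0.0, -0.0, -1.0]]
ft_force: [0.9, -0.5, -0.0]
opening: 0.998
grasp_force: 0.5
```

Emit:
{"fn": "servo_tool", "kwargs": {
  "steps": [-0.12,0,0,0,-0.12,0,0,0,-0.12,0,0,0,-0.12,0,0,0,-0.12,0,0,0,-0.12,0,0,0,-0.1,0,0,0]
}}

```text
clock: 23.1
eef_pos: [385.4, -2.0, 331.8]
orientation: [[-0.06, 0.998, -0.0], [0.998, 0.06, -0.0], [-0.0, -0.0, -1.0]]
ft_force: [0.0, 0.4, -0.4]
opening: 1.003
grasp_force: 0.0
```

Emit:
{"fn": "servo_tool", "kwargs": {
  "steps": [0,0,0.4,0,0,0,0.4,0,-0.1,-0.3,0.3,0,-0.1,-0.4,0,0,-0.1,-0.4,0,0,0,-0.4,0,0,0,-0.4,0,0,0,-0.3,0,0,0,0,0,0,0,0,0,0]
}}

```text
clock: 24.1
eef_pos: [356.1, -222.2, 441.5]
orientation: [[-0.059, 0.998, -0.001], [0.998, 0.059, 0.001], [0.001, -0.001, -1.0]]
ft_force: [-0.2, 0.3, -0.6]
opening: 0.997
grasp_force: 0.0
```

```bash
python3 - <<'E'
from h import *
st(); find('top','lid') if snap('top','t7.png') is not None else 0; find('top','lock_knob'); find('top','knob_grip')
E
```

```text
24.1 [ 356.1 -222.2  441.5] [[-0.059, 0.998, -0.001], [0.998, 0.059, 0.001], [0.001, -0.001, -1.0]] F [-0.2  0.3 -0.6] open 0.997 g 0.0 q [-0.83 -0.04  1.4   0.    1.78 -0.88]
top lid [438.  -6. 158.] 0.76
top lid [ 422. -217.  134.] 0.62
top lock_knob [441. -12. 174.] 0.69
top knob_grip [435.  -4. 169.] 0.54
```

View pics/t7.png

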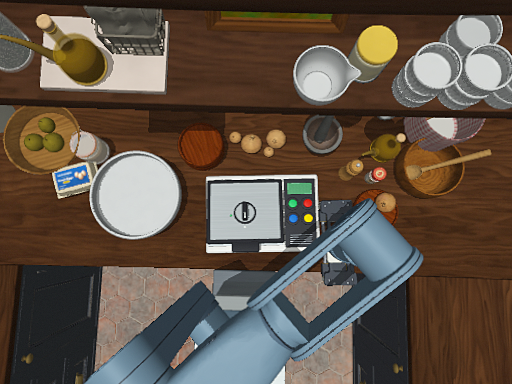

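The lid is down and the knob shows at (245,211), with its bar along the cooker's x. I'll move above it and rotate to close along y.

Emit:
{"fn": "servo_tool", "kwargs": {
  "steps": [0,0,0,0.95,0,0,0,0.95,0.1,0.2,-0.1,0.95,0.1,0.3,-0.2,0.95,0.1,0.3,-0.2,0.95,0.1,0.3,-0.2,0.95,0.1,0.3,-0.2,0.95,0.1,0.3,-0.2,0.95,0.1,0.3,-0.2,0.95,0.06,0.15,-0.1,0.95,0,0,0,0.97,0,0,0,0,0,0,0,0]
}}

```text
clock: 25.6
eef_pos: [432.4, -6.5, 302.2]
orientation: [[-0.998, -0.057, 0.001], [-0.057, 0.998, -0.0], [-0.001, -0.0, -1.0]]
ft_force: [-0.0, 0.2, 0.1]
opening: 1.0
grasp_force: 0.0
```

```bash
python3 - <<'E'
from h import *
st(); im=snap('wrist','w8.png'); find('wrist','knob_grip'); find('wrist','lock_knob')
E
```

```text
25.6 [432.4  -6.5 302.2] [[-0.998, -0.057, 0.001], [-0.057, 0.998, -0.0], [-0.001, -0.0, -1.0]] F [-0.   0.2  0.1] open 1.0 g 0.0 q [-0.27  0.    1.68 -0.    1.45 -1.9 ]
wrist knob_grip [431.  -1. 152.] 0.59
wrist lock_knob [435. -12. 152.] 0.56
```

View pics/w8.png

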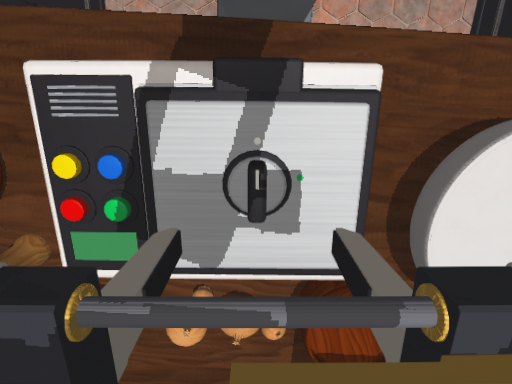

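Lid shut. The bar spans (257,162)–(257,222) and points at the white dot; the green locked dot is at (300,177). The ring centre is about (257,184).

```bash
python3 - <<'E'
from h import *
st(); i=manip.camera_info('wrist')
print('ring',np.round(ray('wrist',(257,184),146,i),1),'top?',np.round(ray('wrist',(257.5,177),182,i),1),[np.round(ray('wrist',p,182,i)[:2],1) for p in ((257,162),(257,192),(257,222))])
im=snap('wrist')
for n,lo,hi in (('green',(55,120,40),(75,255,255)),('blue',(100,120,40),(125,255,255)),('yel',(22,150,100),(32,255,255)),('red',(0,180,100),(6,255,255))):
    for c,s in blobs(im,lo,hi,150):
        if c[0]<135: print(n,np.round(c,1),s[4],np.round(ray('wrist',c,133,i),1))
E
```

```text
25.75 [432.5  -7.2 302.2] [[-0.998, -0.057, 0.001], [-0.057, 0.998, -0.0], [-0.001, -0.0, -1.0]] F [ 0.6  0.2 -0.1] open 1.002 g 0.0 q [-0.28  0.    1.68 -0.    1.45 -1.9 ]
ring [434.3  -6.1 146. ] top? [417.8  -6.6 182. ] [array([403.9,  -7.9]), array([432.2,  -6.3]), array([462.3,  -4.5])]
green [117.5 208.8] 534 [ 475.8 -161.3  133. ]
green [104.4 245.1] 1748 [ 522.4 -180.5  133. ]
blue [111.7 166. ] 594 [ 426.8 -163.6  133. ]
yel [ 66.4 165.6] 598 [ 429.1 -213.   133. ]
red [ 73.9 208.4] 513 [ 478.3 -210.9  133. ]
```

Emit:
{"fn": "servo_tool", "kwargs": {
  "steps": [0,0,-0.4,0,0,0,-0.4,0,0,0,-0.3,0,0,0,-0.15,0,0,0,-0.05,0,0,0,0,0]
}}

```text
clock: 26.4
eef_pos: [432.4, -7.3, 171.6]
orientation: [[-0.998, -0.059, -0.001], [-0.059, 0.998, 0.0], [0.001, 0.0, -1.0]]
ft_force: [0.3, -0.5, 0.0]
opening: 0.998
grasp_force: 0.0
```

Emit:
{"fn": "servo_tool", "kwargs": {
  "steps": [0,0,0,0,0,0,0,0,0,0,0,0,0,0,0,0,0,0,0,0,0,0,0,0,0,0,0,0,0,0,0,0,0,0,0,0],
  "fingers": 1
}}

```text
clock: 27.3
eef_pos: [435.0, -7.1, 174.6]
orientation: [[-0.998, -0.06, 0.007], [-0.06, 0.998, -0.001], [-0.006, -0.001, -1.0]]
ft_force: [-0.1, 3.0, 16.0]
opening: 0.275
grasp_force: 8.3
```

Emit:
{"fn": "servo_tool", "kwargs": {
  "steps": [0,0,0,0,0,0,0,0]
}}

```text
clock: 27.5
eef_pos: [434.9, -6.3, 174.6]
orientation: [[-0.998, -0.059, 0.007], [-0.059, 0.998, 0.001], [-0.007, 0.001, -1.0]]
ft_force: [0.4, 5.7, 16.8]
opening: 0.193
grasp_force: 35.4
```

Emit:
{"fn": "servo_tool", "kwargs": {
  "steps": [0,0,0.03,0,0,0,0,-0.65,0,0,0,-0.65,0,0,0,-0.65,0,0,0,-0.65,0,0,0,-0.65,0,0,0,-0.65,0,0,0,-0.65,0,0,0,-0.65,0,0,0,-0.65,0,0,0,-0.65,0,0,0,-0.65,0,0,0,-0.65,0,0,0,-0.65,0,0,0,-0.65,0,0,0,0]
}}

```text
clock: 29.1
eef_pos: [434.1, -7.3, 174.8]
orientation: [[-0.26, 0.966, 0.003], [0.966, 0.26, -0.0], [-0.001, 0.003, -1.0]]
ft_force: [5.9, -0.1, -5.6]
opening: 0.191
grasp_force: 34.5
```

Emit:
{"fn": "servo_tool", "kwargs": {
  "steps": [0,0,0,0,0,0,0,0,0,0,0,0,0,0,0,0,0,0,0,0,0,0,0.3,0,0,0,0.4,0,0,0,0.4,0,0,0,0.2,0,0,0,0,0,0,0,0,0],
  "fingers": -1
}}

```text
clock: 30.2
eef_pos: [432.3, -7.0, 304.2]
orientation: [[-0.263, 0.965, -0.0], [0.965, 0.263, 0.0], [0.0, -0.0, -1.0]]
ft_force: [0.7, 0.3, 0.3]
opening: 0.995
grasp_force: 0.0
```

```bash
python3 - <<'E'
from h import *
st(); im=snap('wrist','w9.png')
E
```

```text
30.2 [432.3  -7.  304.2] [[-0.263, 0.965, -0.0], [0.965, 0.263, 0.0], [0.0, -0.0, -1.0]] F [0.7 0.3 0.3] open 0.995 g 0.0 q [-0.28  0.    1.68 -0.    1.46 -0.54]
```

View pics/w9.png

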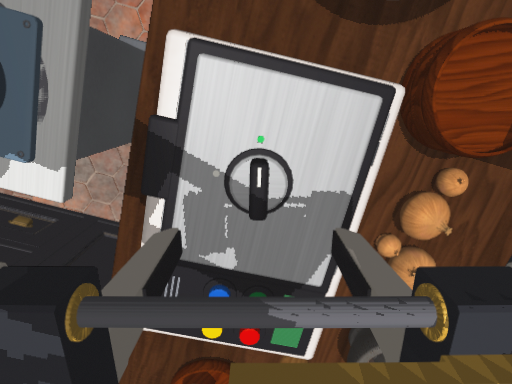

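The knob now points at the lit green dot, so the lid is locked. On to the keys, with fingers shut.

Emit:
{"fn": "servo_tool", "kwargs": {
  "steps": [0,-0.3,0,0,-0.06,-0.4,0,0,0,-0.4,0,0,0,-0.3,-0.2,0,0,-0.175,-0.4,0,0,0,-0.4,0,0,0,-0.3,0,0,0,0,0,0,0,0,0,0,0,0,0],
  "fingers": 1
}}

```text
clock: 31.25
eef_pos: [427.3, -164.9, 176.0]
orientation: [[-0.263, 0.965, 0.002], [0.965, 0.263, -0.001], [-0.002, 0.001, -1.0]]
ft_force: [-0.0, 0.2, -0.3]
opening: 0.189
grasp_force: 0.0
```

Emit:
{"fn": "servo_tool", "kwargs": {
  "steps": [0,0,0,0,0,0,0,0,0,0,0,0,0,0,-0.16,0,0,0,-0.04,0,0,0,-0.04,0,0,0,0,0]
}}

```text
clock: 31.95
eef_pos: [426.2, -164.3, 150.8]
orientation: [[-0.263, 0.965, -0.001], [0.965, 0.263, 0.001], [0.001, -0.001, -1.0]]
ft_force: [-2.3, 1.9, 2.9]
opening: 0.005
grasp_force: 1.9
```

Emit:
{"fn": "servo_tool", "kwargs": {
  "steps": [0,0,-0.03,0,0,0,-0.02,0,0,0,0,0,0,0,0,0]
}}

```text
clock: 32.35
eef_pos: [426.5, -164.5, 148.8]
orientation: [[-0.263, 0.965, 0.001], [0.965, 0.263, -0.001], [-0.001, 0.001, -1.0]]
ft_force: [-9.3, 5.7, 28.7]
opening: 0.004
grasp_force: 14.3
```

Fully down (the force jumps at the stop). Yellow next.

Emit:
{"fn": "servo_tool", "kwargs": {
  "steps": [0,0,0.2,0,0,0,0.2,0,0.02,-0.25,0,0,0,-0.25,0,0,0,0,0,0,0,0,-0.2,0,0,0,-0.08,0,0,0,-0.04,0,0,0,-0.04,0,0,0,-0.03,0,0,0,0,0,0,0,0,0]
}}

```text
clock: 33.55
eef_pos: [428.2, -213.8, 149.0]
orientation: [[-0.263, 0.965, -0.0], [0.965, 0.263, -0.0], [0.0, -0.0, -1.0]]
ft_force: [-6.7, 5.1, 20.0]
opening: 0.005
grasp_force: 9.9
```

Emit:
{"fn": "servo_tool", "kwargs": {
  "steps": [0,0,0.2,0,0,0,0.2,0,0,0.26,0,0,0,0.26,0,0,0.24,0,0,0,0.23,0,0,0,0,0,0,0,0,0,-0.2,0,0,0,-0.08,0,0,0,-0.04,0,0,0,-0.04,0,0,0,-0.03,0,0,0,0,0,0,0,0,0]
}}

```text
clock: 34.95
eef_pos: [474.9, -162.4, 149.2]
orientation: [[-0.263, 0.965, -0.0], [0.965, 0.263, -0.0], [0.0, -0.0, -1.0]]
ft_force: [-6.0, 2.1, 11.0]
opening: 0.003
grasp_force: 5.6
```

Emit:
{"fn": "servo_tool", "kwargs": {
  "steps": [0,0,0.2,0,0,0,0.3,0,0,0,0.3,0,0,0,0.3,0,-0.3,-0.2,0.2,0,-0.3,-0.4,0,0,-0.3,-0.4,0,0,-0.2,-0.4,0,0,0,-0.4,0,0,0,0,0,0,0,0,0,0]
}}

```text
clock: 36.05
eef_pos: [365.2, -343.2, 277.7]
orientation: [[-0.261, 0.965, 0.0], [0.965, 0.261, 0.0], [0.0, 0.0, -1.0]]
ft_force: [-0.2, 0.7, 0.7]
opening: 0.007
grasp_force: 0.0
```

```bash
python3 - <<'E'
from h import *
st(); im=snap('top'); cv2.imwrite('pics/t10.png',cv2.resize(im[150:270,190:420,::-1],None,fx=3.4,fy=3.4,interpolation=cv2.INTER_CUBIC))
E
```

```text
36.05 [ 365.2 -343.2  277.7] [[-0.261, 0.965, 0.0], [0.965, 0.261, 0.0], [0.0, 0.0, -1.0]] F [-0.2  0.7  0.7] open 0.007 g 0.0 q [-0.98  0.15  1.59  0.    1.41 -1.24]
```

View pics/t10.png

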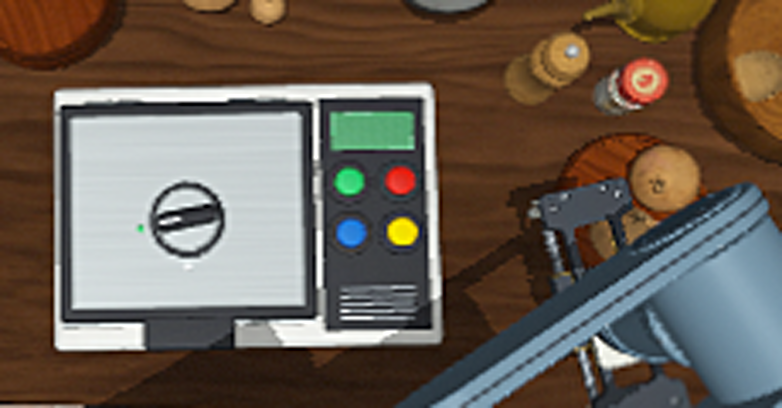

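The lid is shut, the knob is turned to the green dot (140,228), and all the keys are back up. The onions, mill and jar are undisturbed, so I'm handing in.

```bash
python3 -c "
from station import manip; print(manip.finish_job())"
```

```text
the job is handed in; nothing more can be done
None
```

The job is handed in: the three potatoes in the dish went into the well, the lid was shut and locked, and the blue, yellow and green keys were each pressed fully down in that order, at about 36 s on the robot's clock.

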